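Seat a flanged bush with the arbor press

ROBOT

A 6-joint arm with a two-finger parallel gripper is mounted at the origin on the work surface. World frame = base frame: x ahead of the robot, y to its left, z up, the work surface at z = 0. Lengths are in m, angles in degrees, forces in N, time in s.
With the tool pointing down it reaches from about 0.325 to 0.775 m from the base axis. Payload 5.5 kg.
Tool frame: the origin (TCP) lies at the very end of the fingers, on their centre line; the grasp point (between the pads) lies 19 mm behind it; z points along the fingers, y is the line along which they close (so a half turn about z gives the same grasp; the last joint's range is limited). The gripper opens to 88 mm and grips with 3 to 60 N. Pads are 20 mm wide; open, the fingers measure 115 mm over their backs; the gripper's body (75 mm by 178 mm) begins 61 mm behind the grasp point.
Start: joints at [-72.405, 5.22, 70.514, -0, 104.267, -3.249], TCP at [0.213, -0.561, 0.223] pointing down, gripper open.
Joint ranges: [-164.24, 164.24], [-49.07, 125.15], [9.68, 141.18], [-86.29, 266.29], [3.28, 154.24], [-151.56, 151.56]. Speed limits (degrees/s): [147.25, 147.25, 172.46, 180, 180, 180].

INTERFACE

Orientations are given as a 3x3 rotation matrix whose columns are the frame's x, y, z axes.
In Python, from rig import state, vision, bot gives the robot as it stands.
- The arm moves only by the tool step_arm, never from a script. Its argument "plan" is one flat list of numbers, 6 for each row, row after row: the shift along the world's x, y, z in mm, then the turn, a rotation vector about the world's x, y, z in rad. A call has 1 to 8 rows; each row is the pose to reach, as a shift and turn from the pose commanded when the call began; what a row does not reach only later rows make up. A row lasts 1/10 s, in which the tool goes at most 50 mm and 8.59 degrees, less where a joint would pass 70% of its speed; a pose out of reach is approached as far as the arm can. A call with a gripper value outside its range is refused whole. "grip" is the finger opening in mm, from 0 to 87.8, set as the call begins (left out, the last holds). The fingers move at their own pace and stop on an object; "newtons" is the grip in N (left out, the last holds). Time passes only in rows, so rows that repeat a pose let the fingers close. It gives the time, the measured TCP pose, the force, the opening and the grip force at its end, in the units of the state.
- state(): the state, without advancing time (a new reading comes with each control period).
- vision.grab_frame(name): name is "scene" or "top" or "wrist"; returns a dict with "color" (400x640x3 uint8, red, green, blue), "K" (3x3 intrinsics, pixels), "T" (4x4, takes a point from camera to world coordinates). Camera axes: x right, y down, z forward; pixel columns grow to the right and rows downward; lengths in m; the calibration is good to about 2 mm. The wrist camera is an equidistant fisheye: a pixel r from the principal point sees the ray r / f radians off the axis. A picture is of the moment at which its call begins. There is no depth.
- bot.close_job(): hands the job in; it is judged then, once.
The state is a dict: "t": time; "joint_pos": joint angles; "qvel": joint speeds; "joint_efforts": joint torques, N m; "position": TCP position; "ee_rot": TCP orientation; "force": force on the tool from outside, world axes, zero at the start; "torque": the same for the moment, N m; "finger_gap": opening from 0.0 (shut) to 1.0 (fully open); "grip_force": force on a finger pad.
Only numpy, scipy, OpenCV 4.12 (cv2) and the standard library are available. Lean on these libraries where they do the work, as an engineer would, in place of code of your own. Each camera call takes 0.05 s, during which the arm holds its last target. There are 200 camera calls.

TASK

Press the brass bush home in the red housing with the green hand press: push the loading slide with the yellow push plate fully in, then push the hand lever down until the bush's collar sits flat on the housing, and let the lever come all the way back up. Do not bring the ram down before the slide is home; keep the fingers off the housing and the bush, and leave everything else on the bench where it is.

Things in the scene. Friction and masses are not known exactly. Their poses are not given: they have to be found in the camera images.
- push_plate (a point): centre of the front face of the yellow upright push plate (55 wide, 58 tall, 7 mm thick; top edge 89 mm, this point 64 mm above the table) on the robot's end of the loading slide; moves with it. Axes, as the press's: x level, into the press, the way to push; y level, to the left seen from the front; z up. The guide below is 100 mm wide, up to 42 mm high, and starts 7 mm in front of the plate at the start
- slide (a joint): travel of the loading slide, m: 0 = fully out (start), 0.080 = against its end stop, the nest right under the ram. About 3 N of sliding friction; it stays where it is left
- nest (a point): centre of the nest floor on the loading slide, where the underside of the housing rests, 42 mm above the table; 163 mm behind the face of the push plate (towards the press)
- under_ram (a point): fixed point of the press where the nest's centre lies when the slide is home, straight below the ram (square bar with a round punch, its face 87 mm above the table when up). Axes as push_plate. The green head above reaches 45 mm to the front of this point, 42 mm to each side, 127 mm to the back, from 130 to 235 mm above the table; the ram's top is 284 mm up
- lever (a joint): hand lever of the press, rad: 0 = at rest, 45 degrees up, pointing to the robot's side; grows as it is pushed down and towards the robot; 1.13 = on its stop, 20 degrees below level. Lowers the ram 16 mm per rad: the punch meets the bush at 0.5 to 0.65 and has seated it at 1.06. A spring takes it back to 0 when let go. Takes 2 to 7 N at lever_push, rising to 15 N once seated
- lever_hinge (a point): on the lever's turning axis, in the lever's plane, 185 mm above the table; the axis is level, along the y of push_plate. The lever's plane stands 105 mm to the right (-y of push_plate) of the ram; between it and the press head is a round shaft 24 mm thick
- lever_push (a point): on the centre line of the lever's bare steel bar (round, 13 mm thick), 145 mm from the hinge: a good place to push. Moves with the lever
- lever_ball (a point): centre of the black ball, 30 mm across, on the lever's front end, 190 mm from the hinge. Moves with the lever
- housing: the work: a red cast bearing housing with a square foot 56 x 56 x 11 mm and a round boss to 25 mm high, loose in the nest of the slide (9 mm high dark rim). Origin at the centre of its underside, z up. The bush stands in its top
- bush (a joint): how far the brass flanged bush (collar 31 mm across, 3 mm thick) has been pressed into the housing, m: 0 to 0.002 at the start (collar 7 to 9 mm above the boss), 0.009 = collar flat on the boss. A tight fit (14 N); it stays where it is pressed
- done_housing: a finished red housing with its brass bush seated, 56 x 56 mm, 28 mm high, standing beside the press. Loose, not part of the job. Origin at the centre of its underside
- spare_bush: a loose brass flanged bush, 31 mm across, 24 mm high, standing beside the slide guide. Loose, not part of the job. Origin at the centre of its underside
- plug_gauge: a plug gauge 119 mm long, 18 mm high, lying beside the slide guide, under the lever's side. Loose, not part of the job. Origin at the middle of its length, on the table
- bush_tray: a blue open tray of brass bushes, 160 x 120 x 45 mm. Loose, not part of the job. Origin at the centre of its underside
- oil_bottle: a white oil bottle with a red cap, 52 mm across, 130 mm high. Loose, not part of the job. Origin at the centre of its underside
- spanner: an open spanner 160 mm long, lying flat. Loose, not part of the job. Origin at the middle of its length, on the table
- swarf_brush: a bench brush 180 mm long, lying flat. Loose, not part of the job. Origin at the middle of its length, on the table
There are look-alikes about, which are no part of the job. What is shaped like the housing but grey or white is not meant.

How it is judged:
By the outcome, as a careful person would: the job done as asked, in the order asked, and still so for the second after the job is handed in, with the robot touching nothing.
It also fails if it takes over 64 s, if anything falls off the work surface, if the arm or the gripper's body presses on something with over 40 N, if the wrist force passes 120 N, or if a joint passes its speed limit or range.

## Working session

There is one attempt and no reset: what is moved stays moved. The work goes in short steps, Python scripts to look and compute and a tool call to move; the robot and the scene stay as the last step left them, time stands still between calls to the robot, and variables do not carry over. Pictures are saved under pics/ and viewed, at most 10 in all, crops included, and the job is handed in when it is done.

Besides the shell and the picture viewer there is one more tool, called as name(argument=value, ...), one argument or row to a line, values as JSON. step_arm: Moves the arm, as the interface text tells. Its arguments: {"type":"object","properties":{"plan":{"type":"array"},"grip":{"type":"number"},"newtons":{"type":"number"}},"required":["plan"]}

```bash
mkdir -p pics
python3 - <<'E'
from rig import state, vision
import cv2,numpy as np
for n in("scene","top"):
    f=vision.grab_frame(n); np.savez(f"pics/{n}0.npz",**f); cv2.imwrite(f"pics/{n}0.png",f["color"][:,:,::-1])
    print(n,f["K"].tolist(),np.round(f["T"],3).tolist())
print(state())
E
```

```text
scene [[495.09573141447055, 0.0, 324.73379273022806], [0.0, 495.09573141447055, 202.62975404950458], [0.0, 0.0, 1.0]] [[-0.781, 0.368, -0.505, 1.272], [0.624, 0.43, -0.653, 0.87], [-0.023, -0.825, -0.565, 0.921], [0.0, 0.0, 0.0, 1.0]]
top [[410.3829433795892, 0.0, 323.2998305949597], [0.0, 410.3829433795892, 203.06398903328028], [0.0, 0.0, 1.0]] [[0.002, -0.998, 0.064, 0.537], [-1.0, -0.002, 0.004, 0.052], [-0.004, -0.064, -0.998, 1.334], [0.0, 0.0, 0.0, 1.0]]
{'t': 0.1, 'joint_pos': array([-7.24050700e+01,  5.25859135e+00,  7.05741458e+01, -1.56924850e-03,
        1.04266282e+02, -3.24901219e+00]), 'qvel': array([-0.05937135, -0.12131671, -0.1197151 ,  0.04252867, -0.0019962 ,
       -0.02488206]), 'joint_efforts': array([ 3.69862260e-03, -4.47857666e+01, -4.07569385e+01,  7.01708416e-02,
        2.84488499e-02, -1.26305677e-04]), 'position': array([ 0.21340171, -0.56048826,  0.22163029]), 'ee_rot': array([[ 9.34555470e-01,  3.55817049e-01, -5.47714828e-04],
       [ 3.55817464e-01, -9.34554035e-01,  1.63933543e-03],
       [ 7.14343928e-05, -1.72693639e-03, -9.99998506e-01]]), 'force': array([-0.09789478, -0.59306785,  0.31931099]), 'torque': array([ 0.03322561, -0.01213111,  0.00210949]), 'grip_force': 0.0, 'finger_gap': 1.003850319990475}
```

View pics/scene0.png

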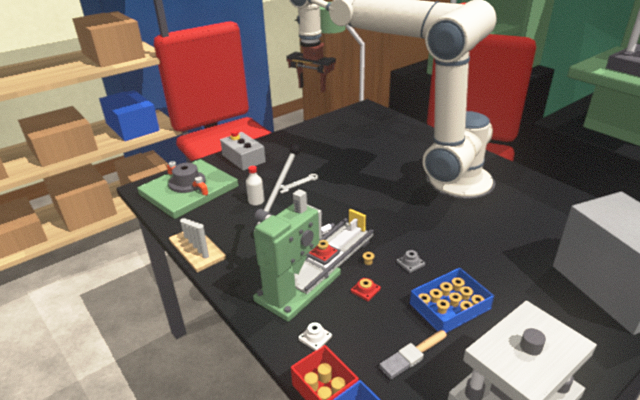

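View pics/top0.png

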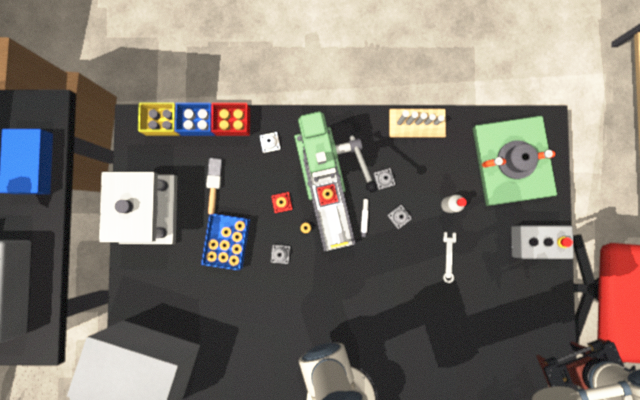

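The top view shows the press with its slide at (320,190), the yellow plate at (340,244), the lever from (355,145) to (372,185), and the red housing at (327,194). Look-alikes are the finished red housing (281,202), the grey ones (385,178), (400,216) and (280,254), a white one (270,142), and another green fixture at (515,160). The one with the slide, yellow plate and lever is the right press. I'll check it in one close crop.

```bash
cat > h.py <<'E'
import numpy as np,cv2
def load(n):
    f=np.load(f"pics/{n}.npz"); return f["color"],f["K"],f["T"]
def ray(K,T,u,v):
    d=np.linalg.inv(K)@[u,v,1]; d=T[:3,:3]@d; return T[:3,3],d/np.linalg.norm(d)
def onz(K,T,u,v,z):
    o,d=ray(K,T,u,v); return o+d*(z-o[2])/d[2]
def proj(K,T,p):
    q=T[:3,:3].T@(np.asarray(p)-T[:3,3]); q=K@q; return q[:2]/q[2]
def tri(*rs):
    A=0;b=0
    for o,d in rs:
        P=np.eye(3)-np.outer(d,d);A=A+P;b=b+P@o
    return np.linalg.solve(A,b)
E
python3 - <<'E'
from h import *
a,K,T=load("top0");b,K2,T2=load("scene0")
for im,r in((a,(180,260,290,400)),(b,(130,320,220,390))):
    h=cv2.cvtColor(im,cv2.COLOR_RGB2HSV);m=cv2.inRange(h,(20,120,100),(32,255,255))
    m[:r[0]]=0;m[r[1]:]=0;m[:,:r[2]]=0;m[:,r[3]:]=0
    n,l,s,c=cv2.connectedComponentsWithStats(m)
    for i in range(1,n):
        if s[i,4]>12:
            ys,xs=np.where(l==i);print(s[i],c[i],cv2.minAreaRect(np.c_[xs,ys].astype(np.float32)))
A=cv2.resize(a[100:260,280:440],(400,400),interpolation=3);A2=cv2.resize(b[130:320,230:390],(400,475),interpolation=3)
o=np.zeros((475,800,3),np.uint8);o[:400,:400]=A;o[:,400:]=A2
cv2.imwrite("pics/crop.png",o[:,:,::-1])
E
```

```text
[323 190   9   8  40] [326.95  193.525] ((327.0, 193.5), (7.0, 8.0), 90.0)
[300 223  10  10  58] [304.98275862 227.68965517] ((305.2500305175781, 227.75003051757812), (8.485280990600586, 9.192388534545898), 45.0)
[331 242  17   5  28] [338.85714286 244.03571429] ((338.9705810546875, 243.88238525390625), (1.697749376296997, 16.492422103881836), 75.96376037597656)
[231 136   9   4  27] [235.18518519 137.77777778] ((235.0, 137.5), (3.0, 8.0), 90.0)
[348 208  18  23 220] [357.78181818 217.84090909] ((356.6810607910156, 219.07760620117188), (23.109935760498047, 15.888080596923828), 23.198591232299805)
[320 243   8   6  17] [324.05882353 245.76470588] ((324.08538818359375, 245.7317352294922), (3.1234753131866455, 7.964861869812012), 51.34019470214844)
[364 253   9   6  25] [368.2  256.12] ((368.0, 255.5), (5.0, 8.0), 90.0)
[361 280  10   7  36] [365.33333333 283.33333333] ((365.5, 283.0), (6.0, 9.0), 90.0)
```

View pics/crop.png

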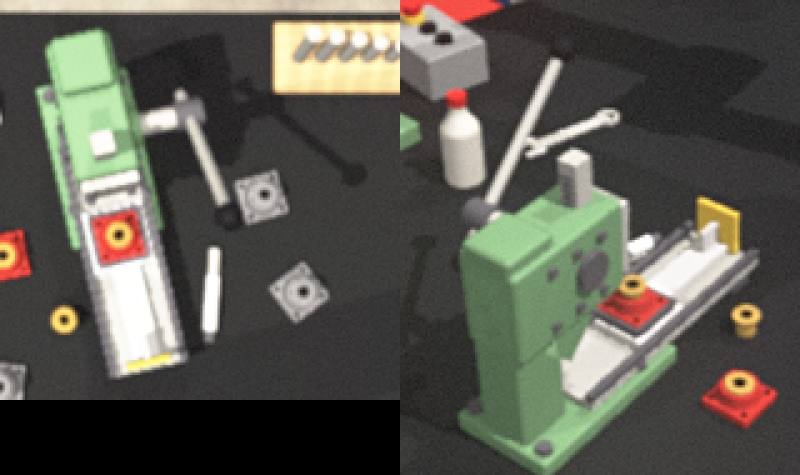

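Run:
```python
from h import *
a,K,T=load("top0");b,K2,T2=load("scene0")
pl=onz(K,T,339.2,244.2,.089);bu=onz(K,T,327,193.5,.078);ram=onz(K,T,321.2,156.8,.284)
print("plate",pl,"bush",bu,np.linalg.norm((pl-bu)[:2]),"ram",ram)
for q in(pl,): print(np.degrees(np.arctan2(*(bu-q)[1::-1])),np.degrees(np.arctan2(*(ram-q)[1::-1])))
ball=tri(ray(K,T,371.6,186),ray(K2,T2,294.4,148.8));hub=tri(ray(K,T,355.2,143.2),ray(K2,T2,261.6,214.8))
print("ball",ball,"hub",hub,np.linalg.norm(ball-hub),onz(K,T,371.6,186,.319))
d=ball-hub;print(np.degrees(np.arctan2(d[1],d[0])))
# yellow plate in scene, centre of back face z=.060
print(onz(K2,T2,357.3,218.2,.062))
```

```text
plate [0.49212667 0.00855111 0.089     ] bush [0.64662162 0.04558805 0.078     ] 0.15887234741261258 ram [0.72369566 0.06170219 0.284     ]
13.481060323446417 12.926962467044316
ball [ 0.64409432 -0.06357249  0.3208735 ] hub [ 0.77806    -0.03245358  0.19275321] 0.18796275725168515 [ 0.64449928 -0.06395232  0.319     ]
-166.922676475243
[0.48347962 0.00332732 0.062     ]
```

The crop confirms the choice: top half at left shows the press, housing on the slide, the plate at full-image (339,244) and the ball at (372,186). In the scene view the hub is at (262,215) and the ball at (294,149). The measured lever length is 188 mm against 190 mm given, hub height 193 mm against 185 mm, and the plate to bush distance is also consistent. The press yaw is about 13.2°.

step_arm(
  plan=[18,42,0,0,0,-0.03,36,84,0,0,0,-0.06,54,126,0,0,0,-0.09,72,168,0,0,0,-0.12,90,210,0,0,0,-0.133,108,252,0,0,0,-0.133,126,294,0,0,0,-0.133,144,336,0,0,0,-0.133],
  grip=0,
)

```text
t: 0.9
position: [0.3577, -0.223, 0.2223]
ee_rot: [[0.974, 0.228, -0.0], [0.228, -0.974, 0.0], [-0.0, -0.0, -1.0]]
force: [0.7, 0.1, 0.9]
finger_gap: 0.31
grip_force: 0.0
```

step_arm(
  plan=[15,36,-10,0,0,0,30,72,-20,0,0,0,45,108,-35,0,0,0,60,145,-55,0,0,0,77,184,-80,0,0,0,93,224,-103,0,0,0,93,224,-103,0,0,0,93,224,-103,0,0,0],
)

```text
t: 1.7
position: [0.4499, -0.0, 0.1186]
ee_rot: [[0.973, 0.231, -0.002], [0.231, -0.973, -0.0], [-0.002, -0.0, -1.0]]
force: [0.3, -0.2, 0.5]
finger_gap: 0.006
grip_force: 0.0
```

Run:
```python
from rig import state, vision
import cv2,numpy as np
for n in("wrist","top"):
    f=vision.grab_frame(n); np.savez(f"pics/{n}1.npz",**f)
    cv2.imwrite(f"pics/{n}1.png",f["color"][:,:,::-1]);print(f["K"].tolist(),np.round(f["T"],3).tolist())
s=state();print(s["t"],s["position"],s["ee_rot"],s["force"],s["finger_gap"],s["joint_pos"])
```

```text
[[309.70691628693146, 0.0, 324.9844209774378], [0.0, 309.70691628693146, 202.30072779140275], [0.0, 0.0, 1.0]] [[0.232, -0.943, -0.24, 0.514], [-0.973, -0.225, -0.057, 0.016], [0.0, 0.247, -0.969, 0.28], [0.0, 0.0, 0.0, 1.0]]
[[410.3829433795892, 0.0, 323.2998305949597], [0.0, 410.3829433795892, 203.06398903328028], [0.0, 0.0, 1.0]] [[0.002, -0.998, 0.064, 0.537], [-1.0, -0.002, 0.004, 0.052], [-0.004, -0.064, -0.998, 1.334], [0.0, 0.0, 0.0, 1.0]]
1.8 [ 0.4505929  -0.00151083  0.12031672] [[ 9.73629134e-01  2.28135356e-01  7.53929668e-04]
 [ 2.28135786e-01 -9.73629174e-01 -5.42451148e-04]
 [ 6.10295634e-04  7.00144579e-04 -9.99999569e-01]] [-0.52447283  0.06394691 -1.15369674] 0.004190057283502221 [-4.49806105e+00 -1.81835016e+01  1.02542457e+02 -2.77288241e-02
  9.55955430e+01  7.23118915e+01]
```

View pics/wrist1.png

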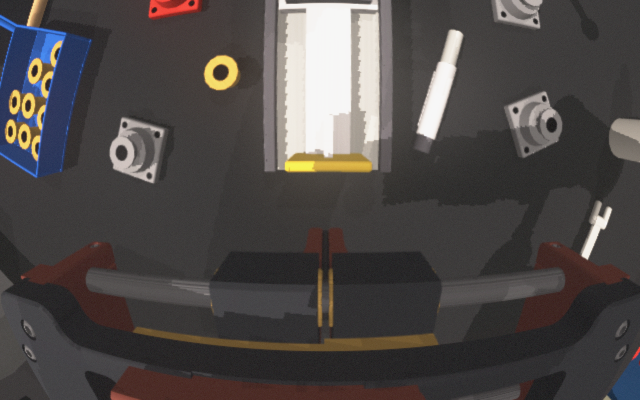

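The wrist view shows the plate's top edge from (285,160) to (371,160), in line with the fingers at x≈325. Its front edge casts to (0.492, 0.009), matching the estimate. Next I lower to z≈57 mm and push.

step_arm(
  plan=[0,0,-32,0,0,0,0,0,-63,0,0,0,0,0,-63,0,0,0,10,2,-63,0,0,0,20,5,-63,0,0,0,29,7,-63,0,0,0,34,8,-63,0,0,0,39,9,-63,0,0,0],
)

```text
t: 2.6
position: [0.4902, 0.0083, 0.0573]
ee_rot: [[0.973, 0.229, 0.0], [0.229, -0.973, -0.0], [0.0, 0.0, -1.0]]
force: [-2.8, -0.9, 1.9]
finger_gap: 0.004
grip_force: 1.4
```

step_arm(
  plan=[7,2,0,0,0,0,15,3,0,0,0,0,23,5,0,0,0,0,31,7,0,0,0,0,39,9,0,0,0,0,47,11,0,0,0,0,53,12,0,0,0,0,58,14,0,0,0,0],
)

```text
t: 3.4
position: [0.548, 0.0221, 0.0564]
ee_rot: [[0.974, 0.229, -0.0], [0.229, -0.974, -0.001], [-0.0, 0.001, -1.0]]
force: [-2.1, -2.7, -0.2]
finger_gap: 0.008
grip_force: 1.4
```

step_arm(
  plan=[4,1,0,0,0,0,7,2,0,0,0,0,10,2,0,0,0,0,12,3,0,0,0,0,14,3,0,0,0,0],
)

```text
t: 3.9
position: [0.5536, 0.0237, 0.0565]
ee_rot: [[0.973, 0.228, -0.02], [0.228, -0.974, -0.003], [-0.02, -0.002, -1.0]]
force: [-45.4, -7.2, 22.8]
finger_gap: 0.004
grip_force: 22.6
```

step_arm(
  plan=[-12,-3,0,0,0,0,-25,-6,0,0,0,0,-45,-10,0,0,0,0,-45,-10,0,0,0,0],
)

```text
t: 4.3
position: [0.5158, 0.0154, 0.0568]
ee_rot: [[0.974, 0.229, 0.001], [0.229, -0.974, 0.001], [0.001, -0.0, -1.0]]
force: [0.5, 0.2, 0.0]
finger_gap: 0.005
grip_force: 0.0
```

Run:
```python
from rig import state, vision
import cv2,numpy as np
o=[]
for n in("wrist","scene"):
    f=vision.grab_frame(n); np.savez(f"pics/{n}2.npz",**f); o.append(f["color"])
s=state();print(s["t"],s["position"],s["force"]);print(np.round(np.load("pics/wrist2.npz")["T"],4).tolist())
im=np.zeros((475,800,3),np.uint8);im[:400,:400]=o[0][:,120:520];im[:,400:]=cv2.resize(o[1][130:320,230:390],(400,475),interpolation=3)
cv2.imwrite("pics/c2.png",im[:,:,::-1])
```

```text
4.4 [0.51723755 0.01551319 0.05708222] [0.15906753 0.10862099 0.38497047]
[[0.2292, -0.9441, -0.2371, 0.5796], [-0.9734, -0.2222, -0.0559, 0.0307], [0.0001, 0.2436, -0.9699, 0.2189], [0.0, 0.0, 0.0, 1.0]]
```

View pics/c2.png

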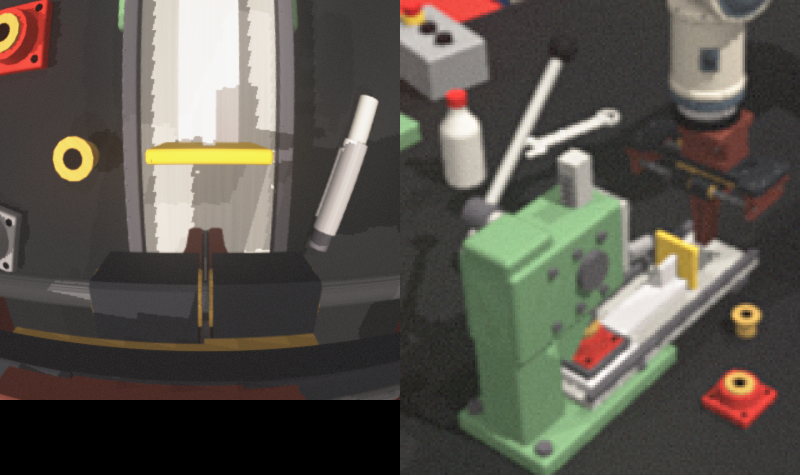

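Run:
```python
from h import *
P=[]
for n in("wrist1","wrist2"):
    im,K,T=load(n);h=cv2.cvtColor(im,cv2.COLOR_RGB2HSV);m=cv2.inRange(h,(22,130,90),(34,255,255))
    m[:140]=0;m[180:]=0;m[:,:260]=0;m[:,420:]=0
    ys,xs=np.where(m);print(xs.min(),xs.max(),ys.min(),ys.max())
    for v in (ys.min(),ys.max()):
      for z in(.089,):
        p=[]
        for u in(xs.min(),xs.max()):
            q=np.array([u-K[0,2],v-K[1,2]]);r=np.hypot(*q);t=r/K[0,0];d=T[:3,:3]@np.r_[q/r*np.sin(t),np.cos(t)]
            p.append(T[:3,3]+d*(z-T[2,3])/d[2])
        print(v,np.round(p,4).tolist(),np.linalg.norm(p[0]-p[1]))
```

```text
285 370 154 171
154 [[0.4911, 0.0357, 0.089], [0.5035, -0.0158, 0.089]] 0.05289201978705699
171 [[0.4807, 0.0334, 0.089], [0.4931, -0.0185, 0.089]] 0.053373943388439885
265 392 148 164
148 [[0.5651, 0.0534, 0.089], [0.5775, 0.001, 0.089]] 0.053850093196907846
164 [[0.5584, 0.052, 0.089], [0.5708, -0.0008, 0.089]] 0.054264261799169745
```

The slide is home: the front edge moved 79.8 mm onto a hard stop, and the view shows the housing under the ram with the plug gauge and spare bush untouched. Now I go up and over to the lever.

step_arm(
  plan=[0,0,40,0,0,0,0,0,85,0,0,0,0,0,130,0,0,0,0,0,175,0,0,0,0,0,220,0,0,0,0,0,265,0,0,0,0,0,313,0,0,0,0,0,313,0,0,0],
)

```text
t: 5.2
position: [0.5182, 0.0156, 0.3779]
ee_rot: [[0.973, 0.229, 0.014], [0.229, -0.973, -0.0], [0.013, 0.003, -1.0]]
force: [0.9, -0.3, 0.5]
finger_gap: 0.003
grip_force: 0.0
```

step_arm(
  plan=[20,-35,0,0,0,0,45,-71,0,0,0,0,85,-71,0,0,0,0,125,-71,0,0,0,0,159,-71,0,0,0,0,159,-71,0,0,0,0,159,-71,0,0,0,0],
)

```text
t: 5.9
position: [0.6768, -0.0556, 0.3662]
ee_rot: [[0.973, 0.229, -0.004], [0.229, -0.973, 0.001], [-0.004, -0.002, -1.0]]
force: [-0.5, -0.1, 0.4]
finger_gap: 0.005
grip_force: 0.0
```

Run:
```python
from rig import state, vision
import cv2,numpy as np
o=[]
for n in("wrist","scene"):
    f=vision.grab_frame(n); np.savez(f"pics/{n}3.npz",**f); o.append(f["color"])
s=state();print(s["t"],s["position"],s["force"])
im=np.zeros((475,800,3),np.uint8);im[:400,:400]=o[0][:,120:520];im[:,400:]=cv2.resize(o[1][100:290,230:390],(400,475),interpolation=3)
cv2.imwrite("pics/c3.png",im[:,:,::-1])
```

```text
6.0 [ 0.67496271 -0.05552721  0.37076199] [-0.64608715  0.70490684  0.57976612]
```

View pics/c3.png

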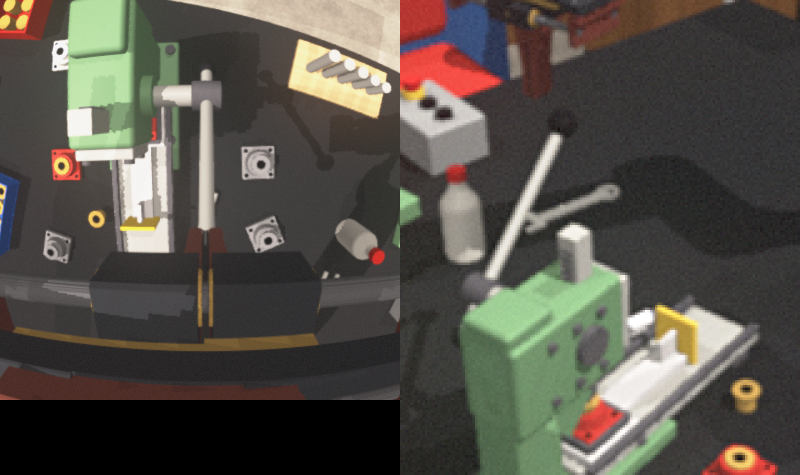

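The wrist view shows the bar running at crop x≈205, in line with the fingers (x≈205), and the scene view shows the lever at rest and the slide in. Lowering onto the bar.

step_arm(
  plan=[0,0,-30,0,0,0,0,0,-50,0,0,0,0,0,-60,0,0,0,-3,-1,-67,0,0,0,-6,-1,-72,0,0,0,-6,-1,-72,0,0,0],
)

```text
t: 6.6
position: [0.6685, -0.0568, 0.3002]
ee_rot: [[0.974, 0.229, 0.004], [0.229, -0.974, -0.001], [0.004, 0.002, -1.0]]
force: [1.2, 0.1, 2.4]
finger_gap: 0.006
grip_force: 1.1
```

step_arm(
  plan=[-10,-3,-15,0,0,0,-16,-4,-27,0,0,0,-22,-6,-40,0,0,0,-27,-7,-53,0,0,0,-31,-8,-66,0,0,0,-33,-8,-79,0,0,0,-35,-9,-93,0,0,0,-36,-9,-106,0,0,0],
)

```text
t: 7.4
position: [0.6327, -0.066, 0.1946]
ee_rot: [[0.974, 0.228, 0.003], [0.228, -0.974, -0.001], [0.002, 0.002, -1.0]]
force: [-4.0, -0.2, 7.0]
finger_gap: 0.007
grip_force: 3.9
```

step_arm(
  plan=[0,0,-12,0,0,0,1,0,-24,0,0,0,4,1,-32,0,0,0,5,1,-36,0,0,0,5,1,-39,0,0,0,5,1,-39,0,0,0],
)

```text
t: 8.0
position: [0.6377, -0.0648, 0.1547]
ee_rot: [[0.974, 0.229, 0.001], [0.229, -0.974, -0.0], [0.001, 0.001, -1.0]]
force: [-4.3, -0.7, 4.5]
finger_gap: 0.003
grip_force: 3.0
```

step_arm(
  plan=[1,0,-3,0,0,0,1,0,-5,0,0,0,1,0,-7,0,0,0,1,0,-7,0,0,0],
)

```text
t: 8.4
position: [0.639, -0.0646, 0.1498]
ee_rot: [[0.973, 0.229, 0.003], [0.229, -0.973, -0.0], [0.003, 0.001, -1.0]]
force: [-6.3, 0.9, 11.0]
finger_gap: 0.003
grip_force: 6.3
```

step_arm(
  plan=[0,0,-2,0,0,0,0,0,-4,0,0,0,0,0,-4,0,0,0,0,0,-4,0,0,0],
)

```text
t: 8.8
position: [0.6396, -0.0646, 0.1475]
ee_rot: [[0.973, 0.229, 0.005], [0.229, -0.973, -0.001], [0.005, 0.002, -1.0]]
force: [-6.2, 1.3, 15.2]
finger_gap: 0.007
grip_force: 8.1
```

step_arm(
  plan=[0,0,-3,0,0,0,0,0,-5,0,0,0,0,0,-5,0,0,0,0,0,-5,0,0,0],
)

```text
t: 9.2
position: [0.6403, -0.0644, 0.1446]
ee_rot: [[0.973, 0.229, 0.009], [0.229, -0.973, -0.001], [0.008, 0.003, -1.0]]
force: [-6.4, 2.4, 20.8]
finger_gap: 0.005
grip_force: 10.7
```

Run:
```python
from rig import state, vision
import cv2,numpy as np
o=[]
for n in("wrist","scene"):
    f=vision.grab_frame(n); np.savez(f"pics/{n}4.npz",**f); o.append(f["color"])
s=state();print(s["t"],s["position"],s["force"])
im=np.zeros((475,800,3),np.uint8);im[:400,:400]=o[0][:,120:520];im[:,400:]=cv2.resize(o[1][130:320,230:390],(400,475),interpolation=3)
cv2.imwrite("pics/c4.png",im[:,:,::-1])
```

```text
9.3 [ 0.64034987 -0.0643853   0.14454526] [-7.35973706  2.37500608 20.59157834]
```

View pics/c4.png

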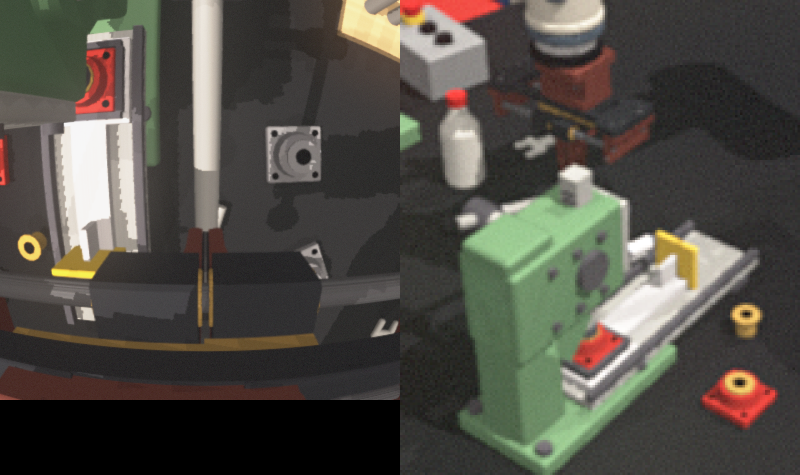

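The scene view shows the ram top lowered at (575,180) in the crop, the lever below level and the slide still home. The force is 20 N, above the seated 15 N, and the height (144.6 mm) matches the lever's stop (about 146 mm). Now I follow the lever back up.

step_arm(
  plan=[0,0,12,0,0,0,-1,0,20,0,0,0,-5,-1,32,0,0,0,-6,-1,43,0,0,0,-6,-1,55,0,0,0,-5,-1,68,0,0,0,-3,0,82,0,0,0,-1,0,95,0,0,0],
)

```text
t: 10.1
position: [0.6388, -0.0645, 0.2325]
ee_rot: [[0.973, 0.229, 0.0], [0.229, -0.973, 0.0], [0.0, -0.0, -1.0]]
force: [0.5, 1.9, 1.6]
finger_gap: 0.005
grip_force: 0.7
```

step_arm(
  plan=[4,1,13,0,0,0,9,2,26,0,0,0,15,4,39,0,0,0,21,5,51,0,0,0,28,7,63,0,0,0,36,9,77,0,0,0,36,9,105,0,0,0,36,9,148,0,0,0],
)

```text
t: 10.9
position: [0.6743, -0.0555, 0.3763]
ee_rot: [[0.973, 0.229, -0.008], [0.229, -0.973, 0.001], [-0.008, -0.003, -1.0]]
force: [0.7, -0.1, 1.1]
finger_gap: 0.006
grip_force: 0.0
```

step_arm(
  plan=[-20,0,5,0,0,0,-60,0,5,0,0,0,-105,0,5,0,0,0,-150,0,5,0,0,0,-170,40,5,0,0,0,-170,40,5,0,0,0,-170,40,5,0,0,0],
)

```text
t: 11.6
position: [0.5043, -0.0153, 0.3852]
ee_rot: [[0.973, 0.23, 0.001], [0.23, -0.973, -0.0], [0.001, 0.0, -1.0]]
force: [-0.4, 0.4, 0.1]
finger_gap: 0.007
grip_force: 0.0
```

Run:
```python
from rig import state, vision
import cv2,numpy as np
o=[]
for n in("top","scene"):
    f=vision.grab_frame(n); np.savez(f"pics/{n}5.npz",**f); o.append(f["color"])
s=state();print(s["t"],s["position"],s["force"])
im=np.zeros((475,800,3),np.uint8);im[:400,:400]=cv2.resize(o[0][100:260,270:430],(400,400),interpolation=3);im[:,400:]=cv2.resize(o[1][130:320,230:390],(400,475),interpolation=3)
cv2.imwrite("pics/c5.png",im[:,:,::-1])
```

```text
11.7 [ 0.50511805 -0.01610832  0.38403503] [-0.08827045 -0.73044305 -0.27953085]
```

View pics/c5.png

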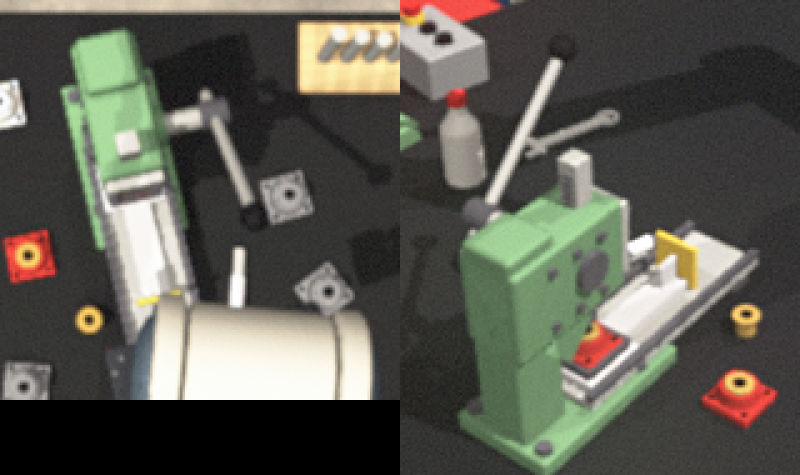

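The lever's ball is back at its starting place (561,47 in the crop), the ram is up, the slide is home, and the bush collar (590,330) now sits low, like the finished one. Nothing else has moved.

```bash
python3 -c "
from rig import bot
print(bot.close_job())"
```

```text
the job is handed in; nothing more can be done
None
```

The slide is fully in, the bush looks pressed home (lever down to its stop at about 20 N), the lever is back up, and the job is handed in at about 12 s; the hand-in returned no verdict. While finding the slide's end stop, the fingers briefly pushed on the plate with about 45 N.

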